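# Present the marble dish to the open cage

## Robot

A 6-joint arm with a two-finger parallel gripper is mounted at the origin on the work surface. World frame = base frame: x ahead of the robot, y to its left, z up, the work surface at z = 0. Lengths are in m, angles in rad, forces in N, time in s.
With the tool pointing down it reaches from about 0.325 to 0.9 m from the base axis. Payload 6.1 kg.
Tool frame: the origin (TCP) lies between the finger pads; the fingertips stand arm.finger_overhang ahead of it and the grasp point (between the pads) lies 2 mm behind it (arm.finger_overhang is the distance from the TCP to the fingertips, in m); z points along the fingers, y is the line along which they close (so a half turn about z gives the same grasp; the last joint's range is limited). The gripper opens to 85 mm and grips with 20 to 120 N. Pads are 22 mm wide; open, the fingers measure 114 mm over their backs; the gripper's body (76 mm by 85 mm) begins 54 mm behind the grasp point. The pads swing forward as they close: fully open they stand 13 mm farther back than shut.
Start: joints at [1.069, 0.22, 1.526, -0, 1.395, -0.126], TCP at [0.229, 0.581, 0.248] pointing down, gripper open.
Joint ranges: [-2.98, 2.98], [-0.91, 2.08], [0.09, 2.57], [-1.24, 4.39], [0.2, 2.65], [-2.68, 2.68]. Speed limits (rad/s): [2.57, 2.57, 3.01, 3.14, 3.14, 3.14].

## Interface

Orientations are given as a unit quaternion [x, y, z, w].
In Python, from plant import arm gives the robot as it stands.
- The arm moves only by the shell command python3 -m handwheel 'ROWS' [OPENING] [FORCE]. ROWS is JSON, a list that holds one entry, the list of rows, each a list of 6 numbers: the shift along the tool's x, y, z in cm, then the turn, a rotation vector about the tool's x, y, z in degrees. A call has exactly 5 rows; each row shifts and turns the commanded pose from where the row before left it, along the tool's axes as they then stand; what a row does not reach is not made up. A row lasts 1/8 s, in which the tool goes at most 62.5 mm and 10.7 degrees, less where a joint would pass 70% of its speed; a pose out of reach is approached as far as the arm can. A call is refused whole if a number of a shift passes 6.25 or a number of a turn 10.7, either way. A call with a gripper value outside its range is refused whole. OPENING is the opening, from 0 (shut) to 1 (fully open), set as the call begins (- or left out, the last holds). The fingers move at their own pace and stop on an object; FORCE is the grip in N (left out, the last holds). Time passes only in rows, so rows that do not move let the fingers close, or fill a call up. It gives the time, the measured TCP pose, the force, the opening and the grip force at its end, in the units of the state.
- arm.observe(): the state, without advancing time (a new reading comes with each control period).
- arm.grab_frame(name): name is "scene" or "top" or "wrist"; returns the picture (420x560x3 uint8, red, green, blue); there is no depth.
- arm.camera_params(name): a dict with "fx", "fy", "cx", "cy" (pixels), "k1" (the pictures are not rectified: a ray, as slopes to the right and down, at radius r is drawn at 1 + k1 r^2 times it, then the intrinsics apply), "xyz" and "orientation" of the camera in the world. Camera axes: x right, y up, looking along -z (the intrinsics and any distortion apply to the point x, -y, -z); pixel columns grow to the right and rows downward; lengths in m; the calibration is good to about 2 mm. A picture is of the moment at which its call begins: read the wrist's pose just before it. camera_params takes no time and is no camera call; for the wrist camera it gives the pose at the moment of the call.
- arm.finish_job(): hands the job in; it is judged then, once.
The state is a dict: "clock": time; "joint_positions": joint angles; "joint_velocities": joint speeds; "effort": joint torques, N m; "ee_pos": TCP position; "tool_rot": TCP orientation; "contact_force": force on the tool from outside, world axes, zero at the start; "moment": the same for the moment, N m; "grip_width": opening from 0.0 (shut) to 1.0 (fully open); "finger_force": force on a finger pad.
Only numpy, scipy, OpenCV 4.12 (cv2) and the standard library are available. Lean on these libraries where they do the work, as an engineer would, in place of code of your own. Each camera call takes 0.05 s, during which the arm holds its last target. There are 200 camera calls.

## Task

The steel dish on the rubber mat carries one loose glass marble for the cage that stands open; the cage on its other side is closed with a wire lid. Lift the dish by its carrying bar, turn it a quarter turn so that its pouring lip points at the open cage, and bring it there until only the lip reaches over that cage's near wall, a few centimetres above the rim, keeping the dish level and the marble in its middle all the way, touching neither cage and leaving the other things alone. Finish while holding the dish there, still and level, ready to tip: do not tip it, put it down or let go.

Things in the scene. Friction and masses are not known exactly. Their poses are not given: they have to be found in the camera images.
- dish: Shallow round steel dish, 110 mm across, about 0.18 to 0.29 kg, loose on the mat. Origin: centre of its underside; z up, +x towards the pouring lip, which at the start points away from the robot to within 22 degrees. A rigid carrying bar arches over it along its y axis. The rim is 18 mm high with a 34 mm gap at the lip.
- dish_bar (a point): Middle of the carrying bar, straight above the dish's middle, 85 mm above its underside. The bar is 12 mm thick along the dish's x, 16 mm high, 118 mm long along the dish's y, on a flat 3 mm post at each end; below it is free space down to the marble's top, 33 mm above the underside. Axes as the dish's.
- dish_lip (a point): Tip of the pouring lip: 78 mm along the dish's +x from its middle, 17 mm above its underside; the lip is 34 mm wide with 12 mm side walls. Axes as the dish's.
- dish_middle (a point): Middle of the dish's hollow inside, 8 mm above its underside: the lowest point, where the marble rests. The inside rises at 4 degrees out to 22 mm from the middle, then at 10 degrees to the rim, 50 mm from the middle. Axes as the dish's.
- marble_center (a point): Centre of the loose glass marble, 25 mm across, 20 g, resting in the middle of the dish, free to roll with very little drag: jerks and tilts set it swinging.
- marble: The same marble; its origin is a point on its surface (lowest at the start) and turns with it.
- mat: Fixed flat black rubber mat, 160 by 130 by 3 mm, under the dish. Origin: centre of its underside; x along its 160 mm side. At the start the dish stands at its centre with the dish's axes along the mat's; the two cages stand on either side of it, in its +y and -y directions.
- open_cage: Fixed clear plastic mouse cage, 340 (x) by 190 (y) by 130 mm high with a violet rim, open on top. Origin: centre of its underside; its long x axis runs along the mat's x to within 3 degrees. It stands about 300 mm to the left or the right of the mat; which side varies.
- lidded_cage: Fixed cage of the same size on the other side of the mat, with a steel wire lid on top (top 138 mm above the bench). Origin: centre of its underside.
- tunnel: Bystander: short clear plastic tube standing on end, 54 mm across, 50 mm high, beyond the mat. Origin: centre of its underside.
- jar: Bystander: capped jar, 48 mm across, 75 mm high, beyond the mat. Origin: centre of its underside.
- hide: Bystander: wooden gnawing block, 60 by 45 by 35 mm, beyond the mat. Origin: centre of its underside.
Mind the look-alikes: they are no part of the job. Of the things that look like the mat, take the one that is farthest to the robot's left at the start.

How it is judged:
On the way:
1. the dish is lifted off the mat, level, with the marble in it (height (world z) of dish above 0.03 m and angle between dish's own z axis and vertical below 0.14 rad and distance between marble_center and dish_middle below 0.035 m), for 0.1 s.
At the end, for the whole second after the job is handed in: Gripper alone holds the dish still, level to 5 deg, underside 135 to 220 mm above the bench, turned a quarter turn (to 11 deg) from the mat's direction, tip of the lip over the open cage, dish's middle outside its near wall, marble within 12 mm of the middle (height (world z) of dish between 0.135 and 0.22 m and angle between dish's own z axis and vertical below 0.087 rad and angle between the x axis of dish and the x axis of mat, either way round above 1.37 rad and x of dish_lip in the frame of open_cage between -0.15 and 0.15 m and y of dish_lip in the frame of open_cage between -0.093 and 0.093 m and (y of dish_middle in the frame of open_cage above 0.095 m or y of dish_middle in the frame of open_cage below -0.095 m) and horizontal distance between dish_middle and mat below 0.3 m and horizontal distance between marble_center and dish_middle below 0.012 m and distance between marble_center and dish_middle below 0.02 m and linear speed of dish below 0.02 m/s and angular speed of dish below 0.4 rad/s and contact force between dish and the fingers above 1 N and contact force between dish and open_cage below 0.2 N and contact force between dish and lidded_cage below 0.2 N); the arm keeps its last pose, push and grip.
It fails at once if the marble strays more than 25 mm from the dish's middle (horizontal distance between marble_center and dish_middle above 0.025 m).
It fails at once if the dish is tilted more than 10 degrees (angle between dish's own z axis and vertical above 0.175 rad).
It fails at once if the open cage is touched (contact force between open_cage and anything else above 2 N).
It fails at once if the lidded cage is touched (contact force between lidded_cage and anything else above 2 N).
It fails at once if a bystander is moved (distance of any of tunnel, jar, hide from where it was at the start of the episode above 0.02 m).
It also fails if it takes over 50 s, if anything falls off the work surface, if the arm or the gripper's body presses on something with over 40 N, if the wrist force passes 120 N, or if a joint passes its speed limit or range.

## Working session

There is one attempt and no reset: what is moved stays moved. The work goes in short steps, Python scripts to look and compute and a shell command to move; the robot and the scene stay as the last step left them, time stands still between calls to the robot, and variables do not carry over. Pictures are saved under pics/ and viewed, at most 10 in all, crops included, and the job is handed in when it is done.

```bash
mkdir -p pics
cat > h.py <<'E'
import numpy as np, cv2
from scipy.spatial.transform import Rotation as R
from plant import arm
def cam(n):
    p=arm.camera_params(n); return p
def ray(p,u,v):
    x=(u-p["cx"])/p["fx"]; y=(v-p["cy"])/p["fy"]; rd=np.hypot(x,y); r=rd
    for _ in range(20): r=rd/(1+p["k1"]*r*r)
    s=r/rd if rd>0 else 1
    return R.from_quat(p["orientation"]).apply([x*s,-y*s,-1])
def onz(p,u,v,z):
    d=ray(p,u,v); o=np.array(p["xyz"]); return o+d*(z-o[2])/d[2]
def proj(p,X):
    c=R.from_quat(p["orientation"]).inv().apply(np.array(X)-p["xyz"]); x=c[0]/-c[2]; y=-c[1]/-c[2]
    k=1+p["k1"]*(x*x+y*y); return p["cx"]+p["fx"]*x*k, p["cy"]+p["fy"]*y*k
def grab(n,f):
    p=cam(n); im=arm.grab_frame(n)[:,:,::-1].copy(); cv2.imwrite(f,im); return p,im
E
python3 - <<'E'
from h import *
for n in("top","scene"):
    p,im=grab(n,f"pics/{n}0.png"); print(n,p)
s=arm.observe(); print(s["ee_pos"],s["tool_rot"],s["grip_width"],arm.finger_overhang)
E
```

```text
top {'fx': 434.23614149255627, 'fy': 434.23614149255627, 'cx': 275.2799427422174, 'cy': 212.7880318560505, 'k1': -0.07574098282700353, 'xyz': array([ 0.26932098, -0.10400264,  1.48753755]), 'orientation': array([-0.05152799,  0.05727545,  0.70838208, -0.70161187])}
scene {'fx': 418.06622550349545, 'fy': 418.06622550349545, 'cx': 268.8131093466932, 'cy': 208.51289071138407, 'k1': -0.0630707372024626, 'xyz': array([1.27270662, 0.14709985, 0.91150115]), 'orientation': array([0.21621783, 0.30970072, 0.74487055, 0.55000289])}
[0.22911746 0.58090832 0.2472693 ] [ 1.86773553e-01  9.82402569e-01 -8.71785540e-04 -2.70367115e-04] 1.0002475172500558 0.017
```

View pics/top0.png

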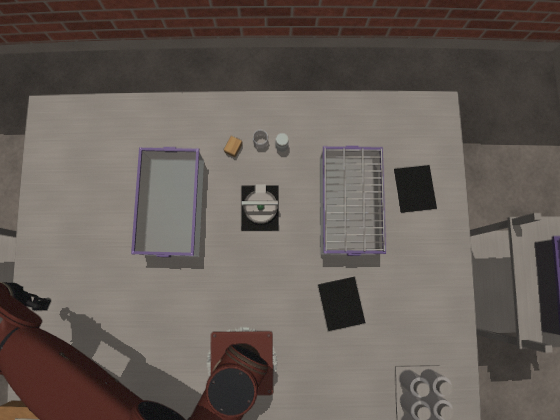

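View pics/scene0.png

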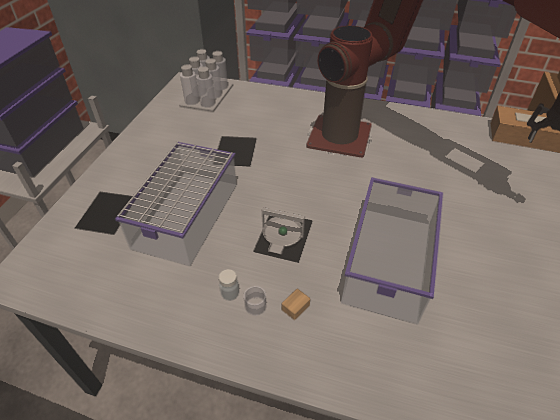

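The top view shows three black mats: (260,208) under the dish, (342,304) and (415,188). The leftmost is (260,208), and it carries the dish. The open cage is at (167,202) on the robot's left (+y), the lidded one is at (353,201), and the lip points away at (260,188). I'll check the choice in a close crop and measure.

Run:
```python
from h import *
p=cam("top"); im=cv2.imread("pics/top0.png")
cv2.imwrite("pics/crop0.png",cv2.resize(im[120:270,120:320],None,fx=4,fy=4,interpolation=cv2.INTER_CUBIC))
m=(im.max(2)<45).astype(np.uint8); m[:175]=0;m[240:]=0;m[:,:225]=0;m[:,295:]=0
m=cv2.morphologyEx(m,cv2.MORPH_OPEN,np.ones((2,2)))
pts=np.argwhere(m)[:,::-1]
W=np.array([onz(p,u,v,.003)[:2] for u,v in pts]).astype(np.float32)
r=cv2.minAreaRect(W); print("mat",r)
hsv=cv2.cvtColor(im,cv2.COLOR_BGR2HSV)
v=((hsv[...,0]>118)&(hsv[...,0]<150)&(hsv[...,1]>70)).astype(np.uint8); 
for a,b in((115,215),(310,395)):
    q=v.copy(); q[:,:a]=0;q[:,b:]=0;q[:135]=0;q[265:]=0
    W=np.array([onz(p,x,y,.13)[:2] for y,x in np.argwhere(q)]).astype(np.float32)
    r=cv2.minAreaRect(W); print("cage",r,cv2.boxPoints(r).round(3).tolist())
# bar: bright row pixels
g=im.min(2); 
for y in range(196,212): print(y,g[y,238:284:2])
```

```text
mat ((0.5141036510467529, -0.065907783806324), (0.12224189192056656, 0.15451526641845703), 89.49072265625)
cage ((0.5209804177284241, 0.23438617587089539), (0.19537906348705292, 0.34990331530570984), 88.12240600585938) [[0.34299999475479126, 0.1420000046491623], [0.6930000185966492, 0.13099999725818634], [0.6990000009536743, 0.32600000500679016], [0.3490000069141388, 0.33799999952316284]]
cage ((0.5225657224655151, -0.3655261695384979), (0.18947385251522064, 0.3510786294937134), 89.86485290527344) [[0.34700000286102295, -0.46000000834465027], [0.6980000138282776, -0.460999995470047], [0.6980000138282776, -0.2709999978542328], [0.34700000286102295, -0.27000001072883606]]
196 [124 116  32  26  45  75 103 133 134 134 134 135 135 134 133 133 125  85
  56  28  65 121 122]
197 [124 116  26  23  56  78 128 132 131 132 133 134 133 134 133 135 134  98
  83  30  65 119 120]
198 [122 114  27  25  74  95 134 133 133 132 132 135 134 131 134 135 134 118
  84  25  63 122 123]
199 [122 115  25  38  78 115 134 134 135 135 135 136 135 136 137 137 136 129
  83  25  65 123 122]
200 [122 115  22  35  67 
[... 462 characters left out ...]
21 123]
205 [123 115  64  59  86 101 101  99 116 112  53  70  51  92 124 121 121 120
 117  74  67 123 123]
206 [123 117  33  65 113 128 128 129 133 128  49  61  48 106 143 140 141 139
 137  82  67 123 124]
207 [124 113  30  67 120 136 134 133 132 128  44  48  47  95 140 141 141 142
 136  84  67 122 124]
208 [122 114  31  66 119 132 132 132 132 137  38  41  38  92 143 141 142 140
 134  86  65 123 123]
209 [123 117  28  54 115 134 132 134 133 138  62  43  53 134 146 143 143 142
 135  70  66 126 124]
210 [123 116  26  49  97 138 136 129 138 140 122  67  90 148 145 146 144 135
  95  53  63 124 125]
211 [121 113  24  45  73 100 100  95  99 100  94  74  81 102 101 102 101  94
  68  52  50 124 122]
```

View pics/crop0.png

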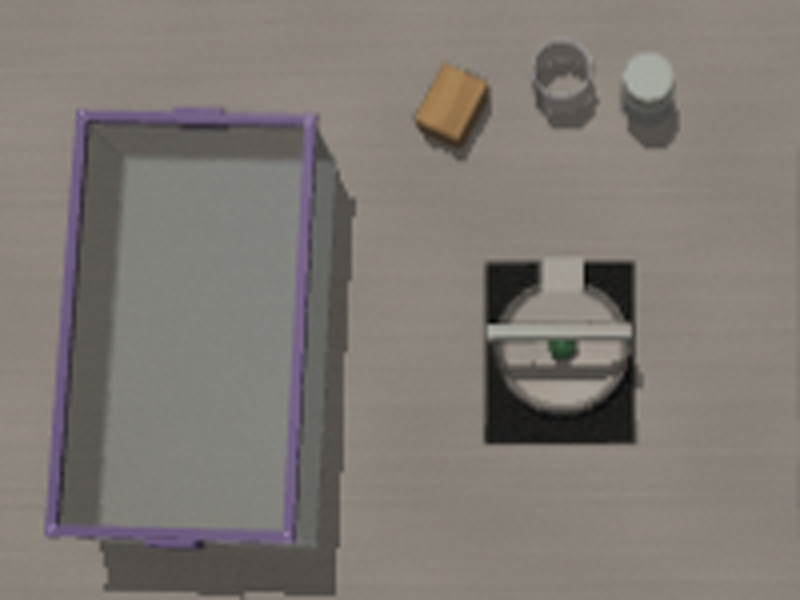

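The crop confirms it. The steel dish with its green marble (563,347) stands on the black mat, centred near crop (560,352). The bar lies along crop row ~331 with its lip up at (562,272), and the open cage is on the left. Next I work out the bar position and the first move.

```bash
python3 - <<'E'
from h import *
p=cam("top")
f=lambda a:((a[0]+.5)/4+120-.5,(a[1]+.5)/4+120-.5)
for c in [(485,262),(634,262),(635,443),(485,443)]: print("mat",onz(p,*f(c),.003)[:2].round(4))
for c in [(487,331),(632,331)]: print("bar top",onz(p,*f(c),.095).round(4))
for c in [(541,258),(583,258)]: print("lip",onz(p,*f(c),.025).round(4))
for c in [(317,115),(291,542)]: print("cage near",onz(p,*f(c),.13).round(4))
E
python3 -m handwheel '[[[0,0,0,0,0,0],[0,0,0,0,0,0],[0,0,0,0,0,0],[0,0,0,0,0,10],[0,0,0,0,0,10]]]' 0.6
```

```text
mat [0.5987 0.002 ]
mat [ 0.5975 -0.1282]
mat [ 0.4384 -0.1273]
mat [0.4396 0.0016]
bar top [ 0.5208 -0.0064  0.095 ]
bar top [ 0.5197 -0.1245  0.095 ]
lip [ 0.5969 -0.0478  0.025 ]
lip [ 0.5965 -0.084   0.025 ]
cage near [0.694  0.1298 0.13  ]
cage near [0.3486 0.1441 0.13  ]
clock: 0.72
ee_pos: [0.2294, 0.5814, 0.2484]
tool_rot: [0.357, 0.934, 0.0, -0.0]
contact_force: [0.2, -0.9, -0.6]
grip_width: 0.597
finger_force: 0.0
```

```bash
python3 -m handwheel '[[[0,0,0,0,0,9.7],[0,0,0,0,0,9.7],[0,0,0,0,0,9.7],[0,0,0,0,0,9.7],[0,0,0,0,0,9.7]]]' 0.6 | grep -E "ee_pos|tool"
python3 -m handwheel '[[[-4.3,1.94,0,0,0,0],[-4.3,1.94,0,0,0,0],[-4.3,1.94,0,0,0,0],[-4.3,1.94,0,0,0,0],[-4.3,1.94,0,0,0,0]]]' | grep -E "ee_pos|tool"
python3 -m handwheel '[[[-4.3,1.94,0,0,0,0],[-4.3,1.94,0,0,0,0],[-4.3,1.94,0,0,0,0],[-4.3,1.94,0,0,0,0],[-4.3,1.94,0,0,0,0]]]' | grep -E "ee_pos|tool"
python3 -m handwheel '[[[-4.3,1.94,0,0,0,0],[-4.3,1.94,0,0,0,0],[-4.3,1.94,0,0,0,0],[-4.3,1.94,0,0,0,0],[0,0,0,0,0,0]]]'
```

```text
ee_pos: [0.2294, 0.5814, 0.2483]
tool_rot: [0.709, 0.705, 0.0, 0.0]
ee_pos: [0.3267, 0.365, 0.2485]
tool_rot: [0.707, 0.707, 0.0, 0.0]
ee_pos: [0.4237, 0.1499, 0.2487]
tool_rot: [0.707, 0.707, 0.0, 0.0]
clock: 3.22
ee_pos: [0.5015, -0.0234, 0.2484]
tool_rot: [0.709, 0.705, -0.0, 0.0]
contact_force: [-0.2, 0.4, -0.3]
grip_width: 0.597
finger_force: 0.0
```

```bash
python3 -m handwheel '[[[-2.1,0.9,2,0,0,0],[-2.1,0.9,2,0,0,0],[0,0,2,0,0,0],[0,0,1.5,0,0,0],[0,0,0,0,0,0]]]'
python3 - <<'E'
from h import *
p,im=grab("wrist","pics/w1.png"); s=arm.observe(); print(s["ee_pos"],s["tool_rot"],p)
print("pred bar",[np.round(proj(p,X),1).tolist() for X in ([.5208,-.0064,.096],[.5197,-.1245,.096])])
E
```

```text
clock: 3.85
ee_pos: [0.5175, -0.0618, 0.1721]
tool_rot: [0.707, 0.707, -0.001, -0.001]
contact_force: [0.5, 0.2, -0.1]
grip_width: 0.597
finger_force: 0.0
[ 0.5182927  -0.06203306  0.17314478] [ 7.07017530e-01  7.07195882e-01 -1.50245726e-04 -4.16723929e-04] {'fx': 326.57271215452977, 'fy': 326.57271215452977, 'cx': 273.8879352863105, 'cy': 208.50560645585222, 'k1': 0.02532751894361419, 'xyz': array([0.51763712, 0.00915364, 0.29783275]), 'orientation': array([-1.38778502e-01,  1.11303511e-03,  3.43552705e-04,  9.90322761e-01])}
pred bar [[279.9, 141.7], [277.4, 312.1]]
```

View pics/w1.png

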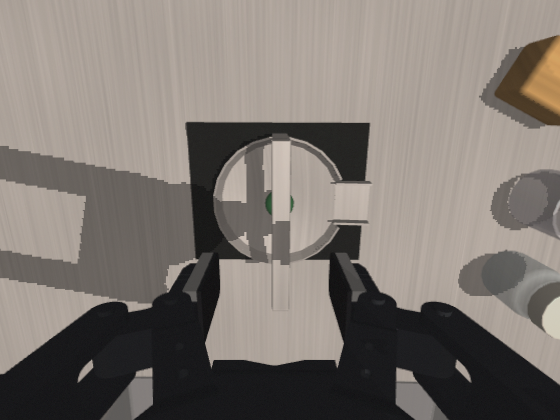

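The wrist view shows the bar as a light strip from (281,137) to (280,310), with the marble at (280,203) and the fingers at either side. The bystanders are well clear. Now the exact bar line.

Run:
```python
from h import *
s=arm.observe(); p=cam("wrist"); g=cv2.imread("pics/w1.png").min(2).astype(float)
for y in (145,160,175,225,240,285,300):
    d=np.diff(cv2.GaussianBlur(g,(5,1),0)[y]); l=258+np.argmax(np.abs(d[258:280]));r=282+np.argmax(np.abs(d[282:302]))
    a,b=onz(p,l+.5,y,.096),onz(p,r+.5,y,.096); print(y,l,r,a[:2].round(4),b[:2].round(4))
for y in (137,310): print(onz(p,281,y,.096).round(4))
print(s["ee_pos"])
```

```text
145 264 289 [ 0.5123 -0.0088] [ 0.5276 -0.0088]
160 262 289 [ 0.511  -0.0179] [ 0.5277 -0.0179]
175 263 289 [ 0.5115 -0.0273] [ 0.5279 -0.0273]
225 272 289 [ 0.5172 -0.0604] [ 0.5283 -0.0604]
240 263 289 [ 0.5112 -0.0709] [ 0.5285 -0.0709]
285 273 287 [ 0.5178 -0.1042] [ 0.5275 -0.1042]
300 273 287 [ 0.5178 -0.1159] [ 0.5276 -0.1159]
[ 0.5224 -0.004   0.096 ]
[ 0.5231 -0.1239  0.096 ]
[ 0.5182927  -0.06203306  0.17314478]
```

```bash
python3 -m handwheel '[[[-0.2,0.4,1.6,0,0,0],[0,0,2,0,0,0],[0,0,2,0,0,0],[0,0,2,0,0,0],[0,0,1,0,0,0]]]' 0.5 20
python3 -m handwheel '[[[0,0,0,0,0,0],[0,0,0,0,0,0],[0,0,0,0,0,0],[0,0,0,0,0,0],[0,0,0,0,0,0]]]' 0.28 20
python3 - <<'E'
from h import *
p,im=grab("wrist","pics/w2.png"); s=arm.observe(); print(s["ee_pos"],s["grip_width"],s["finger_force"],s["contact_force"])
E
```

```text
clock: 4.53
ee_pos: [0.5222, -0.0646, 0.086]
tool_rot: [0.707, 0.707, -0.0, -0.001]
contact_force: [-0.2, -0.0, 0.1]
grip_width: 0.499
finger_force: 0.0
clock: 5.15
ee_pos: [0.5228, -0.0648, 0.0876]
tool_rot: [0.707, 0.707, 0.0, 0.0]
contact_force: [-0.5, 0.0, 0.1]
grip_width: 0.281
finger_force: 0.0
[ 0.52275528 -0.06482038  0.08753594] 0.28063978428884384 0.0 [ 0.57523941 -0.06169295  0.61872343]
```

View pics/w2.png

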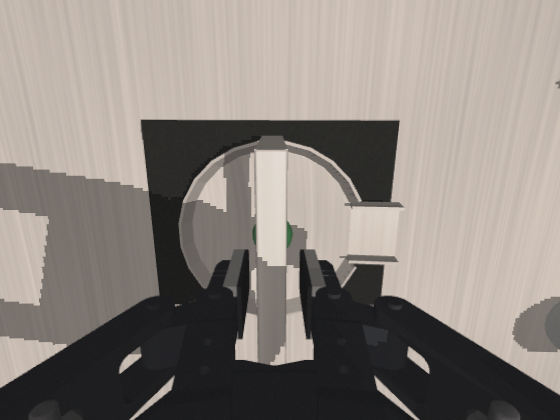

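The pads are centred at column ~274.5 and the bar at ~272, about 1 mm off. I correct that and close gently.

```bash
python3 -m handwheel '[[[0,-0.1,0,0,0,0],[0,0,0,0,0,0],[0,0,0,0,0,0],[0,0,0,0,0,0],[0,0,0,0,0,0]]]' 0.19 20
python3 -m handwheel '[[[0,0,0,0,0,0],[0,0,0,0,0,0],[0,0,0,0,0,0],[0,0,0,0,0,0],[0,0,0,0,0,0]]]' 0.15
python3 -m handwheel '[[[0,0,0,0,0,0],[0,0,0,0,0,0],[0,0,0,0,0,0],[0,0,0,0,0,0],[0,0,0,0,0,0]]]' 0.1 20
python3 -m handwheel '[[[0,0,0,0,0,0],[0,0,0,0,0,0],[0,0,0,0,0,0],[0,0,0,0,0,0],[0,0,0,0,0,0]]]' 0 50
```

```text
clock: 5.82
ee_pos: [0.5216, -0.0648, 0.0873]
tool_rot: [0.707, 0.707, -0.0, -0.0]
contact_force: [0.1, -0.9, -0.0]
grip_width: 0.191
finger_force: 0.0
clock: 6.45
ee_pos: [0.5216, -0.0648, 0.0873]
tool_rot: [0.707, 0.707, -0.0, 0.0]
contact_force: [-0.2, 0.4, -0.1]
grip_width: 0.15
finger_force: 0.0
clock: 7.08
ee_pos: [0.5217, -0.0648, 0.0874]
tool_rot: [0.707, 0.707, 0.0, 0.0]
contact_force: [0.1, 0.5, 0.1]
grip_width: 0.134
finger_force: 20.3
clock: 7.7
ee_pos: [0.5218, -0.0648, 0.0874]
tool_rot: [0.707, 0.707, 0.0, 0.0]
contact_force: [0.9, 0.2, 2.0]
grip_width: 0.13
finger_force: 49.2
```

```bash
python3 -m handwheel '[[[0,0,-0.1,0,0,0],[0,0,-0.3,0,0,0],[0,0,-0.5,0,0,0],[0,0,-0.7,0,0,0],[0,0,-0.8,0,0,0]]]'
python3 -m handwheel '[[[0,0,-0.8,0,0,0],[0,0,-0.7,0,0,0],[0,0,-0.5,0,0,0],[0,0,-0.3,0,0,0],[0,0,-0.1,0,0,0]]]'
python3 - <<'E'
from h import *
p,im=grab("scene","pics/s2.png"); q,w=grab("wrist","pics/w3.png")
cv2.imwrite("pics/c3.png",np.hstack([cv2.resize(im[150:300,200:350],(400,400)),cv2.resize(w,(533,400))[:,70:470]]))
E
```

```text
clock: 8.32
ee_pos: [0.5217, -0.0648, 0.1119]
tool_rot: [0.707, 0.707, 0.0, 0.0]
contact_force: [1.1, -0.2, -2.2]
grip_width: 0.128
finger_force: 48.7
clock: 8.95
ee_pos: [0.5216, -0.0648, 0.1354]
tool_rot: [0.707, 0.707, 0.0, 0.0]
contact_force: [0.4, 0.0, -2.5]
grip_width: 0.13
finger_force: 48.7
```

View pics/c3.png

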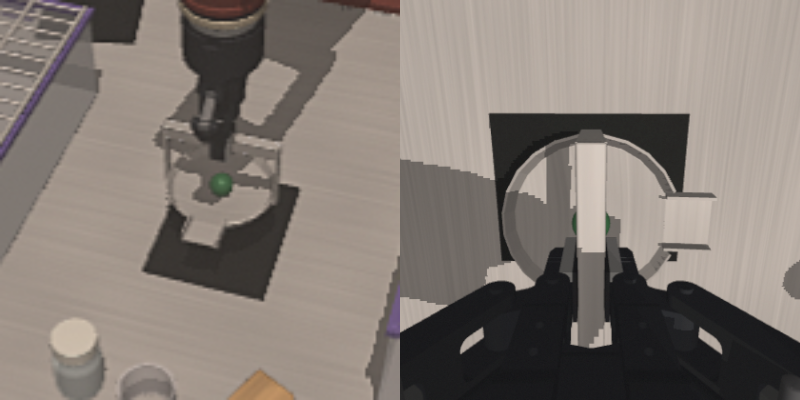

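The dish is lifted and level with the marble in its middle (green, left half (221,184)). I lift on, then turn slowly about the tool axis.

```bash
python3 -m handwheel '[[[0,0,-0.2,0,0,0],[0,0,-0.4,0,0,0],[0,0,-0.7,0,0,0],[0,0,-0.9,0,0,0],[0,0,-1,0,0,0]]]' | grep ee_
python3 -m handwheel '[[[0,0,-1.2,0,0,0],[0,0,-1.2,0,0,0],[0,0,-1.2,0,0,0],[0,0,-1.2,0,0,0],[0,0,-1.2,0,0,0]]]' | grep ee_
python3 -m handwheel '[[[0,0,-1,0,0,0],[0,0,-0.9,0,0,0],[0,0,-0.7,0,0,0],[0,0,-0.4,0,0,0],[0,0,-0.2,0,0,0]]]'
python3 -m handwheel '[[[0,0,0,0,0,-0.5],[0,0,0,0,0,-1.5],[0,0,0,0,0,-2.5],[0,0,0,0,0,-3.5],[0,0,0,0,0,-4]]]'
python3 -m handwheel '[[[0,0,0,0,0,-4.5],[0,0,0,0,0,-4.5],[0,0,0,0,0,-4.5],[0,0,0,0,0,-4.5],[0,0,0,0,0,-4.5]]]' | grep -E "ee_|rot"
python3 - <<'E'
from h import *
p,im=grab("scene","pics/s3.png"); q,w=grab("wrist","pics/w4.png")
cv2.imwrite("pics/c4.png",np.hstack([cv2.resize(im[120:270,200:350],(400,400)),cv2.resize(w,(533,400))[:,70:470]]))
E
```

```text
ee_pos: [0.5218, -0.0648, 0.1682]
ee_pos: [0.5216, -0.0648, 0.2282]
clock: 10.92
ee_pos: [0.5216, -0.0648, 0.2593]
tool_rot: [0.707, 0.707, -0.0, -0.0]
contact_force: [-0.8, 0.0, -2.5]
grip_width: 0.13
finger_force: 48.7
clock: 11.55
ee_pos: [0.5215, -0.0647, 0.259]
tool_rot: [0.628, 0.778, -0.0, -0.0]
contact_force: [0.2, 0.6, -1.9]
grip_width: 0.131
finger_force: 48.7
ee_pos: [0.5215, -0.0647, 0.259]
tool_rot: [0.464, 0.886, -0.0, -0.0]
```

View pics/c4.png

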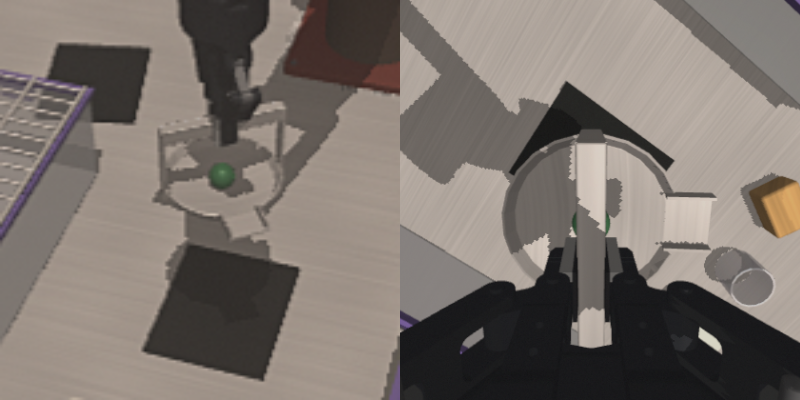

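Turned ~35°, lip swinging toward the open cage, marble centred (590,222 in the right half). I finish the turn and then move toward the cage.

```bash
python3 -m handwheel '[[[0,0,0,0,0,-4.5],[0,0,0,0,0,-4.5],[0,0,0,0,0,-4.5],[0,0,0,0,0,-4.5],[0,0,0,0,0,-4.5]]]' | grep -E "ee_|rot"
python3 -m handwheel '[[[0,0,0,0,0,-4.5],[0,0,0,0,0,-4.5],[0,0,0,0,0,-4.5],[0,0,0,0,0,-4.5],[0,0,0,0,0,-4]]]' | grep -E "ee_|rot"
python3 -m handwheel '[[[0,0,0,0,0,-3.5],[0,0,0,0,0,-2.8],[0,0,0,0,0,-1.8],[0,0,0,0,0,-0.8],[0,0,0,0,0,0]]]'
python3 -m handwheel '[[[0,0,0,0,0,0],[0,0,0,0,0,0],[0,0,0,0,0,0],[0,0,0,0,0,0],[0,0,0,0,0,0]]]'|grep -E "ee_|rot"
```

```text
ee_pos: [0.5215, -0.0648, 0.2591]
tool_rot: [0.284, 0.959, 0.0, -0.0]
ee_pos: [0.5215, -0.0648, 0.2591]
tool_rot: [0.096, 0.995, 0.0, -0.0]
clock: 14.15
ee_pos: [0.5216, -0.0648, 0.2593]
tool_rot: [0.019, 1.0, 0.0, -0.0]
contact_force: [0.5, 0.3, -2.1]
grip_width: 0.136
finger_force: 48.7
ee_pos: [0.5217, -0.0648, 0.2593]
tool_rot: [0.019, 1.0, -0.0, 0.0]
```

```bash
python3 -m handwheel '[[[0,0.1,0,0,0,-0.5],[0,0.3,0,0,0,-0.5],[0,0.5,0,0,0,-0.5],[0,0.7,0,0,0,-0.5],[0,0.8,0,0,0,0]]]' | grep -E "ee_|rot"
python3 -m handwheel '[[[0,0.9,0,0,0,0],[0,0.9,0,0,0,0],[0,0.9,0,0,0,0],[0,0.9,0,0,0,0],[0,0.9,0,0,0,0]]]' | grep -E "ee_|rot"
python3 -m handwheel '[[[0,0.8,0,0,0,0],[0,0.6,0,0,0,0],[0,0.4,0,0,0,0],[0,0.2,0,0,0,0],[0,0,0,0,0,0]]]' | grep -E "ee_|rot"
python3 - <<'E'
from h import *
p,im=grab("scene","pics/s5.png"); q,w=grab("wrist","pics/w5.png"); t,x=grab("top","pics/t5.png")
cv2.imwrite("pics/c5.png",np.hstack([cv2.resize(im[120:320,240:440],(400,400)),cv2.resize(w,(533,400))[:,70:470]]))
E
```

```text
ee_pos: [0.522, -0.0402, 0.2593]
tool_rot: [0.001, 1.0, 0.0, 0.0]
ee_pos: [0.522, 0.0049, 0.2593]
tool_rot: [0.001, 1.0, 0.0, -0.0]
ee_pos: [0.5221, 0.0242, 0.2593]
tool_rot: [0.001, 1.0, -0.0, 0.0]
```

View pics/c5.png

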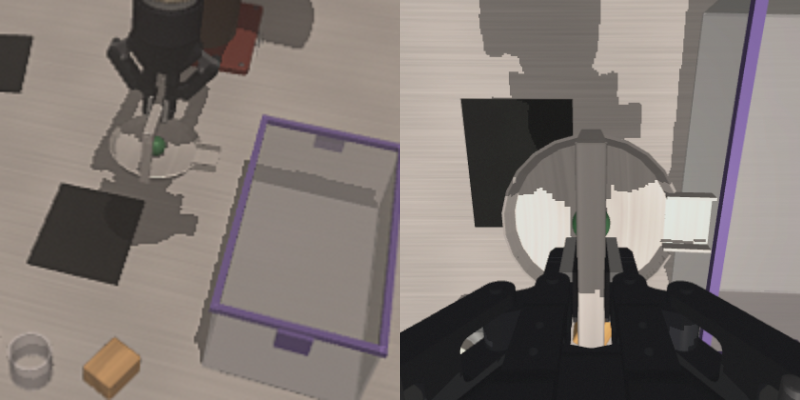

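The dish is level and its marble centred. The lip at right-half (690,220) is close to the violet near wall (~725,220). I check the wall's distance from this close view.

Run:
```python
from h import *
p=cam("wrist"); w=cv2.imread("pics/w5.png"); hsv=cv2.cvtColor(w,cv2.COLOR_BGR2HSV)
v=(hsv[...,0]>118)&(hsv[...,0]<150)&(hsv[...,1]>60)
for y in (60,120,180,230,270):
    x=np.where(v[y,350:480])[0]+350; print(y,onz(p,x.min()-.5,y,.13).round(4),onz(p,x.max()+.5,y,.13).round(4))
print("lip tip",onz(p,(718-400+70)/.952,220/.952,.175+.017).round(4), arm.observe()["ee_pos"])
```

```text
60 [0.4154 0.1382 0.13  ] [0.4156 0.1502 0.13  ]
120 [0.4565 0.1373 0.13  ] [0.4566 0.1484 0.13  ]
180 [0.502  0.1353 0.13  ] [0.5021 0.147  0.13  ]
230 [0.5439 0.1336 0.13  ] [0.5439 0.1459 0.13  ]
270 [0.5802 0.1324 0.13  ] [0.5802 0.1443 0.13  ]
lip tip [0.5222 0.1086 0.192 ] [0.52208722 0.02403181 0.25925509]
```

```bash
python3 -m handwheel '[[[0,0.1,0,0,0,0],[0,0.3,0,0,0,0],[0,0.5,0,0,0,0],[0,0.6,0,0,0,0],[0,0.7,0,0,0,0]]]' | grep -E "ee_|rot"
python3 -m handwheel '[[[0,0.7,0,0,0,0],[0,0.7,0,0,0,0],[0,0.6,0,0,0,0],[0,0.5,0,0,0,0],[0,0.4,0,0,0,0]]]' | grep -E "ee_|rot"
python3 -m handwheel '[[[0,0.3,0,0,0,0],[0,0.1,0,0,0,0],[0,0,0,0,0,0],[0,0,0,0,0,0],[0,0,0,0,0,0]]]'
python3 -m handwheel '[[[0,0,0,0,0,0],[0,0,0,0,0,0],[0,0,0,0,0,0],[0,0,0,0,0,0],[0,0,0,0,0,0]]]' >/dev/null
python3 - <<'E'
from h import *
p,im=grab("scene","pics/s6.png"); q,w=grab("wrist","pics/w6.png")
cv2.imwrite("pics/c6.png",np.hstack([cv2.resize(im[120:320,240:440],(400,400)),cv2.resize(w,(533,400))[:,70:470]]))
E
```

```text
ee_pos: [0.5221, 0.0467, 0.2593]
tool_rot: [0.001, 1.0, 0.0, -0.0]
ee_pos: [0.5222, 0.0755, 0.2593]
tool_rot: [0.001, 1.0, -0.0, -0.0]
clock: 18.68
ee_pos: [0.5222, 0.0791, 0.2593]
tool_rot: [0.001, 1.0, -0.0, 0.0]
contact_force: [0.1, 0.5, -2.1]
grip_width: 0.135
finger_force: 48.7
```

View pics/c6.png

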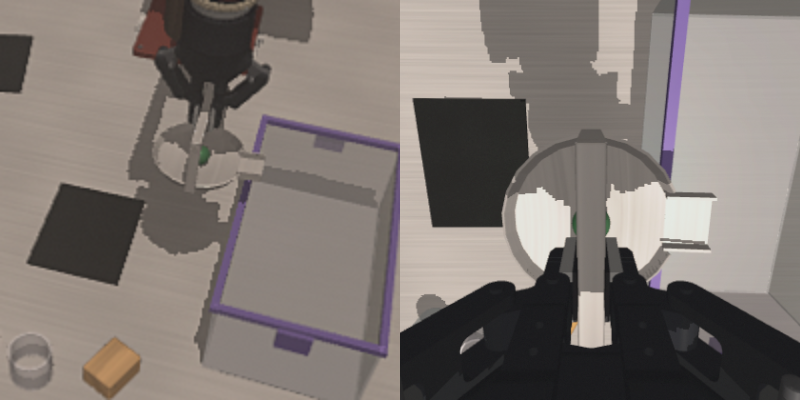

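The lip at (690,220) reaches over the violet near wall with the dish body outside it. The marble is at (591,222) in the middle, so the dish is level and still. Handing in.

```bash
python3 -c "
from plant import arm
print(arm.finish_job())"
```

```text
the job is handed in; nothing more can be done
None
```

I handed the job in with the dish held still and level at the open cage, turned a quarter turn; in the last pictures only the lip is over the near wall, about 45 mm above the rim, and the marble is in the middle; the hand-in gave no verdict.

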